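# One stroke of the vial indexer

## Task

Take the vial that stands by itself beside the hand-cranked vial indexer and stand it upright in the indexer's lane, right in front of the pusher, and let go of it. Then turn the flywheel by its black crank knob exactly one revolution clockwise (seen from above), so that the pusher moves the vial along the lane and comes home again. Finish by feeling for the hole in the index plate near the pointer and pushing the knob's pin fully down into it without forcing it; keep the vial upright and leave the other things where they are.

Things in the scene. Friction and masses are not known exactly. Their poses are not given: they have to be found in the camera images.
- vial_centre (a point): Centre (half-way up) of the loose glass vial with a screw cap, 28 mm in diameter, 60 mm high, some 25 to 55 g, standing upright on the worktop to the left or the right of the indexer, by itself. z axis up.
- indexer: Grey bench device 350 mm long, fixed; origin on the worktop. Its y axis runs along it: flywheel (axis at y = -85 mm) at one end, a straight lane for vials (y = 30 to 174 mm, centred on x = 0) at the other. The lane is 36 mm wide between walls 8 mm thick that rise 14 mm above its floor, with an end wall of the same height. Floor 12 mm above the worktop.
- load_spot (a point): Point on the lane's floor, on its centre line (68 mm from the indexer's origin), where the middle of the vial's base is to stand. +y points along the lane away from the pusher, x across it, z up. The pusher's face stands 23 mm behind this point (-y) when home; its top is 45 mm above the worktop. Fingers that close along x straddle the lane walls; along y the pusher is in their way.
- pusher_face (a point): Middle of the pusher's face, 30 mm above the worktop, axes as at load_spot. A crank under the wheel drives it 60 mm out along +y in the first half turn of the flywheel and home again in the second half, against a light return spring.
- wheel_centre (a point): On the flywheel's vertical axis, level with the top of its rim (62 mm above the worktop); the hub rises 12 mm higher. Fixed to the indexer, axes as there. The steel flywheel is 152 mm in diameter. Home is on the -x side of the axis, where a small steel pointer post stands beside the rim, 57 mm high.
- knob_centre (a point): Centre of the black upright crank knob, a cylinder 22 mm in diameter and 42 mm high, 55 mm from the flywheel's axis; it stands by the pointer at the start. Its foot is 66 mm above the worktop when the pin is fully in, higher by the plunger's value else. It spins freely on its own axis, so the hand can keep its orientation while it goes round.
- flywheel (a joint): Angle of the flywheel in rad, growing clockwise seen from above; 0 with the knob exactly at the pointer (it starts within 0.1 of that), 6.283 one revolution later. Friction holds it where it is left; turning takes 3 to 6 N at the knob. With the pin in the hole it is locked, with about 0.9 mm of play at the knob either way.
- plunger (a joint): Height of the knob and pin in m: 0 with the pin fully in the hole, 0.006 with its foot on the index plate, 0.014 at the most; drawn to 0.010 to 0.013 at the start. There is no spring: friction of about 4 N holds it, and the knob is pushed down or pulled up by hand. Pin 8 mm with a flat foot, hole 9.8 mm along the path, square edges.
- cap_centre (a point): Centre of an empty bottle cap, 53 mm in diameter, 25 mm high, on the worktop on that side of the indexer where the vial is not. Leave it.
- brass_fitting: Brass tube fitting, 60 mm long, lying in front. Leave it.
- tweezers: Tweezers, 125 mm long, lying behind the lane. Leave them.
- index_pin: Steel pin under the knob; origin at its foot, 34 mm above the worktop when fully in. Pressing it on the plate or the side of its hole with over 30 N strains it. The index plate lies hidden under the wheel; its only hole is on the pin's circle, up to 12 mm along it to either side of the pointer (the plate's setting differs each time and is not measured): it must be felt for.
Not all that is in view belongs to the job. What is shaped like the part that bears vial_centre but blue is not meant.

How it is judged:
On the way, in this order (a step that is already met when the one before it is completed fails the run):
1. the vial stands upright in the lane, in front of the pusher, before the flywheel is turned (x of vial_centre in the frame of load_spot between -0.008 and 0.008 m and y of vial_centre in the frame of load_spot between -0.014 and 0.02 m and z of vial_centre in the frame of load_spot below 0.034 m and angle between vial_centre's own z axis and vertical below 0.1 rad and contact force between the fingers and vial below 0.1 N and value of joint flywheel below 0.2 rad), for 0.2 s.
2. the flywheel is half way round with the pin out of its hole, the pusher fully out (value of joint flywheel above 3.14 rad and value of joint plunger above 0.004 m).
At the end, for the whole second after the job is handed in: The flywheel has made one revolution and its pin is fully in the hole beside the pointer (flywheel 6.03 to 6.54 rad, plunger under 2 mm), and the vial stands upright (within 0.1 rad) and still on the lane's floor, 40 to 95 mm beyond load_spot and within 8 mm of the centre line (value of joint flywheel between 6.03 and 6.54 rad and value of joint plunger below 0.002 m and y of vial_centre in the frame of load_spot between 0.04 and 0.095 m and x of vial_centre in the frame of load_spot between -0.008 and 0.008 m and z of vial_centre in the frame of load_spot below 0.034 m and angle between vial_centre's own z axis and vertical below 0.1 rad and linear speed of vial below 0.02 m/s); the robot touches nothing.
It fails at once if the flywheel is run more than 0.4 rad past one revolution, or turned backwards more than 0.3 rad from the pointer (value of joint flywheel above 6.683 rad or value of joint flywheel below -0.3 rad).
It fails at once if the index pin is forced: over 30 N against the plate or its hole (contact force between index_pin and indexer above 30 N).
It fails at once if the vial is tipped by more than 0.5 rad (angle between vial_centre's own z axis and vertical above 0.5 rad).
It fails at once if a bystander is moved by more than 20 mm (distance of any of cap_centre, brass_fitting, tweezers from where it was at the start of the episode above 0.02 m).
It also fails if it takes over 72 s, if anything falls off the work surface, if the arm or the gripper's body presses on something with over 40 N, if the wrist force passes 120 N, or if a joint passes its speed limit or range.

## Robot

A 6-joint arm with a two-finger parallel gripper is mounted at the origin on a cart in front of the work surface, level with it; the furniture and walls round the work are solid. World frame = base frame: x ahead of the robot, y to its left, z up, the work surface at z = 0. Lengths are in m, angles in rad, forces in N, time in s.
With the tool pointing down it reaches from about 0.3 to 0.875 m from the base axis. Payload 6.4 kg.
Tool frame: the origin (TCP) lies where the fingers leave the gripper's body, on its centre line; the fingertips stand 73 mm ahead of it and the grasp point (between the pads) lies 54 mm ahead of it; z points along the fingers, y is the line along which they close (so a half turn about z gives the same grasp; the last joint's range is limited). The gripper opens to 85 mm and grips with 20 to 120 N. Pads are 22 mm wide; open, the fingers measure 114 mm over their backs; the gripper's body (76 mm by 85 mm) begins 54 mm behind the grasp point. The pads swing forward as they close: fully open they stand 13 mm farther back than shut.
Start: joints at [-1.418, 0.181, 1.607, -0, 1.354, -0.206], TCP at [0.202, -0.538, 0.304] pointing down, gripper open.
Joint ranges: [-2.99, 2.99], [-0.89, 2.07], [0.3, 2.58], [-1.14, 4.28], [0, 2.63], [-3.12, 3.12]. Speed limits (rad/s): [2.57, 2.57, 3.01, 3.14, 3.14, 3.14].

## Interface

Orientations are given as a unit quaternion [w, x, y, z].
In Python, from bench import ctrl gives the robot as it stands.
- The arm moves only by the tool carry_out, never from a script. Its argument "steps" is one flat list of numbers, 7 for each row, row after row: the shift along the tool's x, y, z in m, then the turn, a rotation vector about the tool's x, y, z in rad, then the opening, from 0 (shut) to 1 (fully open). In form: [dx, dy, dz, wx, wy, wz, claw, dx, dy, dz, wx, wy, wz, claw, ...]. A call has 1 to 20 rows; each row is the pose to reach, as a shift and turn from the pose commanded when the call began, along the tool's axes at that moment; what a row does not reach only later rows make up. A row lasts 1/10 s, in which the tool goes at most 50 mm and 8.59 degrees, less where a joint would pass 70% of its speed; a pose out of reach is approached as far as the arm can. A call with a gripper value outside its range is refused whole. The fingers move at their own pace and stop on an object; the grip force is fixed at half the most. Time passes only in rows, so rows that repeat a pose let the fingers close. It gives the time, the measured TCP pose, the force, the opening and the grip force at its end, in the units of the state.
- ctrl.get_obs(): the state, without advancing time (a new reading comes with each control period).
- ctrl.camera(name): name is "side" or "top"; returns the picture (420x560x3 uint8, red, green, blue); there is no depth.
- ctrl.camera_params(name): a dict with "vertical_fov" (degrees; the focal length in pixels is half the picture's height over the tangent of half this angle, whatever the lens; pixels are square), "cx", "cy" (the principal point, pixels), "cam_to_world" (4x4, takes a point from camera to world coordinates). Camera axes: x right, y down, z forward; pixel columns grow to the right and rows downward; lengths in m; the calibration is good to about 2 mm. A picture is of the moment at which its call begins. camera_params takes no time and is no camera call.
- ctrl.hand_in(): hands the job in; it is judged then, once.
The state is a dict: "time_s": time; "q": joint angles; "dq": joint speeds; "joint_efforts": joint torques, N m; "eef_pos": TCP position; "eef_rot": TCP orientation; "wrist_force": force on the tool from outside, world axes, zero at the start; "torque": the same for the moment, N m; "opening": opening from 0.0 (shut) to 1.0 (fully open); "grasp_force": force on a finger pad.
Only numpy, scipy, OpenCV 4.12 (cv2) and the standard library are available. Lean on these libraries where they do the work, as an engineer would, in place of code of your own. Each camera call takes 0.05 s, during which the arm holds its last target. There are 200 camera calls.

## Working session

There is one attempt and no reset: what is moved stays moved. The work goes in short steps, Python scripts to look and compute and a tool call to move; the robot and the scene stay as the last step left them, time stands still between calls to the robot, and variables do not carry over. Pictures are saved under pics/ and viewed, at most 10 in all, crops included, and the job is handed in when it is done.

Besides the shell and the picture viewer there is one more tool, called by a JSON object that holds its "api" and its "payload", one argument or row to a line. carry_out: Moves the arm, as the interface text tells. Its arguments: {"type":"object","properties":{"steps":{"type":"array"}},"required":["steps"]}

```bash
mkdir -p pics; ls; python3 - <<'E'
from bench import ctrl
import cv2,numpy as np
for n in("top","side"):
    im=ctrl.camera(n); cv2.imwrite(f"pics/{n}0.png",im[:,:,::-1])
    p=ctrl.camera_params(n); print(n,p)
o=ctrl.get_obs(); print(o)
E
```

```text
pics
top {'vertical_fov': 54.205692029001874, 'cx': 278.53419032617296, 'cy': 209.1985766784582, 'cam_to_world': array([[ 0.03414817, -0.97479278,  0.22048343,  0.35019599],
       [-0.99941161, -0.03401639,  0.00439555, -0.0119776 ],
       [ 0.0032153 , -0.2205038 , -0.97538082,  1.01732226],
       [ 0.        ,  0.        ,  0.        ,  1.        ]])}
side {'vertical_fov': 52.98176858616296, 'cx': 279.64067618355756, 'cy': 208.56723798091755, 'cam_to_world': array([[ 0.98436936, -0.08103636,  0.1563652 ,  0.33785702],
       [-0.17611327, -0.44768121,  0.87667876, -1.01388322],
       [-0.0010411 , -0.8905137 , -0.45495524,  0.62958829],
       [ 0.        ,  0.        ,  0.        ,  1.        ]])}
{'time_s': 0.1, 'q': array([-1.41832110e+00,  1.81448353e-01,  1.60792674e+00,  7.71243412e-06,
        1.35383235e+00, -2.06282522e-01]), 'dq': array([ 0.00051622, -0.00211787, -0.0009056 , -0.00094212, -0.00075751,
       -0.00111689]), 'joint_efforts': array([ 5.23432391e-04, -4.45879090e+01, -3.52236986e+01, -3.97905369e-04,
        4.17303483e-03, -2.05685035e-05]), 'eef_pos': array([ 0.20185466, -0.53797847,  0.30307546]), 'eef_rot': array([-8.07000225e-04,  9.83954531e-01,  1.78417569e-01,  2.54829921e-05]), 'wrist_force': array([ 0.51593779, -0.92645222,  0.53251074]), 'torque': array([ 0.04210795,  0.07710097, -0.00683632]), 'grasp_force': 0.0, 'opening': 0.9973027696172019}
```

View pics/top0.png

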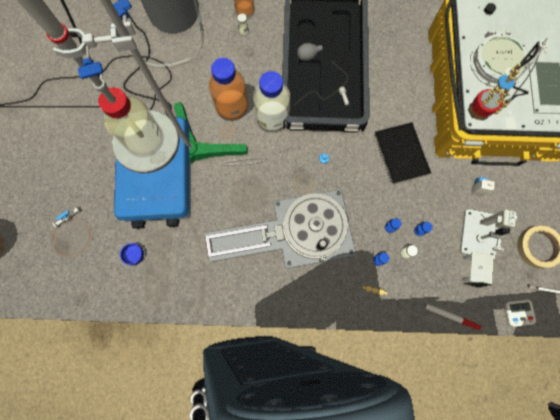

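View pics/side0.png

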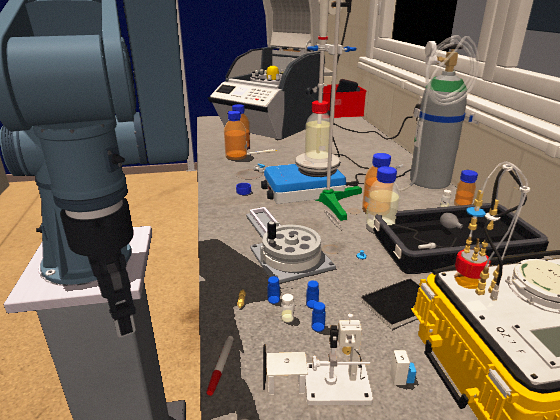

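Top view: the indexer's wheel is at (316,225), the lane runs left to about (210,245), and the knob is at (321,243). Things that could be taken for the vial, in top-view pixels:
- White-capped vial (410,251)
- Blue vials (393,225), (424,228) and (381,258)
- Blue cap (132,254)
- Small white-capped vial far back (242,20)

The white-capped one at (410,251) fits the description, and it appears at (288,308) in the side view. I'll check it in one close crop.

```bash
cat > h.py <<'E'
from bench import ctrl
import cv2,numpy as np
def P(n):
    p=ctrl.camera_params(n); f=210/np.tan(np.radians(p["vertical_fov"])/2); return p,f
def ray(n,u,v):
    p,f=P(n); T=p["cam_to_world"]; d=T[:3,:3]@np.array([(u-p["cx"])/f,(v-p["cy"])/f,1]); return T[:3,3],d/np.linalg.norm(d)
def onz(n,u,v,z):
    o,d=ray(n,u,v); return o+d*(z-o[2])/d[2]
def proj(n,X):
    p,f=P(n); T=p["cam_to_world"]; c=T[:3,:3].T@(np.array(X)-T[:3,3]); return np.array([p["cx"]+f*c[0]/c[2],p["cy"]+f*c[1]/c[2]])
def two(a,b):
    o1,d1=ray("top",*a);o2,d2=ray("side",*b)
    s=np.linalg.lstsq(np.c_[d1,-d2],o2-o1,rcond=None)[0]; return (o1+d1*s[0]+o2+d2*s[1])/2,np.linalg.norm(o1+d1*s[0]-o2-d2*s[1])
E
python3 - <<'E'
from h import *
t=cv2.imread("pics/top0.png"); s=cv2.imread("pics/side0.png")
a=cv2.resize(t[180:290,195:445],(800,352),interpolation=cv2.INTER_CUBIC)   # 3.2x
b=cv2.resize(s[200:340,225:345],(206,240),interpolation=cv2.INTER_CUBIC)
c=np.zeros((600,800,3),np.uint8); c[:352]=a; c[352:592,:400]=cv2.resize(s[205:335,235:340],(400,495))[:240]; c[352:592,400:]=cv2.resize(s[270:335,240:340],(400,260))[:240]
cv2.imwrite("pics/crop1.png",c)
E
```

```text
(no output)
```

View pics/crop1.png

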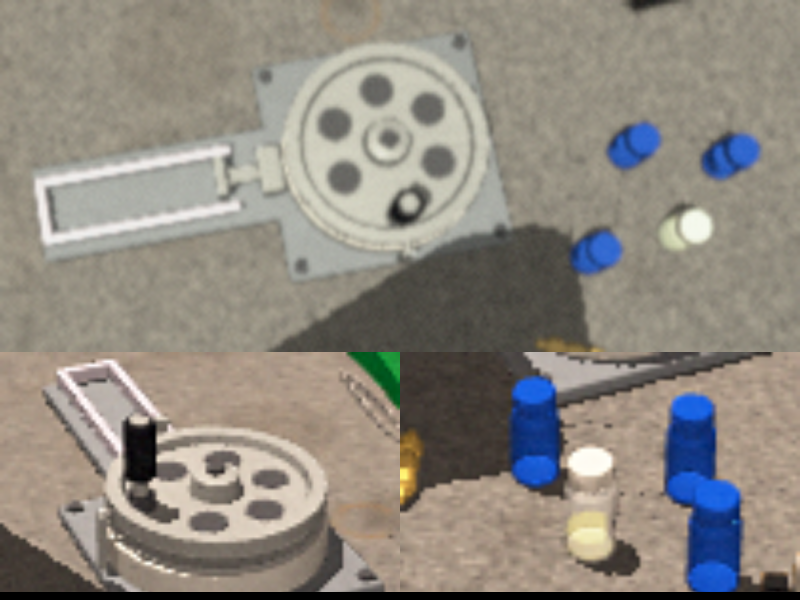

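Crop: the clear vial with a white cap (cap top at about (411.9,250.6) in the top view) stands among three all-blue ones, so it is the target. The hub is at (316.6,223.4), the knob top at (322.5,243.4) and the lane end wall at about (207–209, 237–257). Next I'll measure these.

```bash
python3 - <<'E'
from h import *
np.set_printoptions(precision=4,suppress=True)
t=cv2.imread("pics/top0.png"); s=cv2.imread("pics/side0.png")
hsv=cv2.cvtColor(t,cv2.COLOR_BGR2HSV)
def blob(mask,box):
    u0,v0,u1,v1=box; m=np.zeros_like(mask); m[v0:v1,u0:u1]=mask[v0:v1,u0:u1]
    n,l,st,c=cv2.connectedComponentsWithStats(m); return [(c[i].round(1),st[i][4]) for i in range(1,n) if st[i][4]>6],m
w=((hsv[...,1]<40)&(hsv[...,2]>205)).astype(np.uint8)
capb,_=blob(w,(400,240,420,262)); print("cap",capb)
wl,m=blob(w,(200,215,275,265)); print("lane white",wl)
ys,xs=np.nonzero(m); 
pts=np.array([onz("top",x,y,.026)[:2] for x,y in zip(xs,ys)],np.float32)
r=cv2.minAreaRect(pts); print("rect",r); print(cv2.boxPoints(r))
hub=onz("top",316.6,223.4,.074); print("hub",hub)
for z in(.118,.12): print("knobtop",onz("top",322.5,243.4,z))
cap=max(capb,key=lambda a:a[1])[0]; X=onz("top",*cap,.06); print("vial",X, proj("side",X))
hs=cv2.cvtColor(s,cv2.COLOR_BGR2HSV); ws=((hs[...,1]<45)&(hs[...,2]>200)).astype(np.uint8)
cs,_=blob(ws,(278,288,300,305)); print("side cap",cs)
# blue vials tops
b=((hsv[...,0]>100)&(hsv[...,0]<130)&(hsv[...,1]>150)).astype(np.uint8)
for c,a in blob(b,(370,212,440,270))[0]: print("blue",c,a,onz("top",*c,.03))
# lane end from lanes: pointer post
print("pointer",onz("top",195+405/3.2,180+252/3.2,.057))
# side: hub, knob top
print("side hub pred",proj("side",hub),"knob pred",proj("side",onz("top",322.5,243.4,.119)))
E
```

```text
cap [(array([412. , 250.4]), np.int32(76))]
lane white [(array([234.4, 241.1]), np.int32(383))]
rect ((0.49302682280540466, 0.09013740718364716), (0.0509452149271965, 0.14976255595684052), 12.343547821044922)
[[0.4521 0.1578]
 [0.4842 0.0115]
 [0.5339 0.0224]
 [0.5019 0.1687]]
hub [ 0.5325 -0.0979  0.074 ]
knobtop [ 0.4796 -0.1075  0.118 ]
knobtop [ 0.4793 -0.1073  0.12  ]
vial [ 0.4787 -0.3233  0.06  ] [287.9934 297.2912]
side cap [(array([287., 297.]), np.int32(64))]
blue [392.8 224.9] 138 [ 0.5438 -0.2884  0.03  ]
blue [422.9 228.3] 149 [ 0.5378 -0.3618  0.03  ]
blue [380.8 258.6] 134 [ 0.4603 -0.2573  0.03  ]
pointer [ 0.4522 -0.1122  0.057 ]
side hub pred [291.6104 235.2988] knob pred [271.6996 223.5884]
```

```bash
cat >> h.py <<'E'
from scipy.spatial.transform import Rotation as R
TH=0.21; Y=np.array([-np.sin(TH),np.cos(TH),0]); Xi=np.array([np.cos(TH),np.sin(TH),0])
O=np.array([.515,-.0142,0]); LOAD=O+.068*Y; WH=O-.085*Y
RT=R.from_matrix(np.c_[Y,Xi,[0,0,-1]])   # tool x=Y, y=Xi, z down
def go(p,rt=RT):
    o=ctrl.get_obs(); q=o["eef_rot"]; r=R.from_quat([q[1],q[2],q[3],q[0]])
    print("t",round(o["time_s"],2),"pos",o["eef_pos"].round(4),"F",o["wrist_force"].round(2),"open",round(o["opening"],3),"g",round(o["grasp_force"],2))
    print("move",r.inv().apply(np.array(p)-o["eef_pos"]).round(4),"rot",(r.inv()*rt).as_rotvec().round(4))
E
python3 - <<'E'
from h import *
print(LOAD,WH); go([.4787,-.3233,.19])
E
```

```text
[0.50082473 0.0523061  0.        ] [ 0.53271909 -0.09733263  0.        ]
t 0.1 pos [ 0.2019 -0.538   0.3031] F [ 0.52 -0.93  0.53] open 0.997 g 0.0
move [ 0.3346 -0.1036  0.1134] rot [-1.100e-03 -1.400e-03 -1.422e+00]
```

{"api": "carry_out", "payload": {
  "steps": [0.045,-0.014,0.01,0,0,-0.15,0.6,0.09,-0.028,0.02,0,0,-0.3,0.6,0.135,-0.042,0.03,0,0,-0.45,0.6,0.18,-0.056,0.04,0,0,-0.6,0.6,0.22,-0.068,0.055,0,0,-0.75,0.6,0.26,-0.08,0.07,0,0,-0.9,0.6,0.295,-0.091,0.085,0,0,-1.05,0.6,0.32,-0.099,0.1,0,0,-1.2,0.6,0.332,-0.103,0.11,0,0,-1.34,0.6,0.3346,-0.1036,0.1134,-0.0011,-0.0014,-1.422,0.6,0.3346,-0.1036,0.1134,-0.0011,-0.0014,-1.422,0.6,0.3346,-0.1036,0.1134,-0.0011,-0.0014,-1.422,0.6]
}}

```text
time_s: 1.3
eef_pos: [0.4787, -0.3239, 0.1903]
eef_rot: [0.0, 0.63, 0.777, -0.001]
wrist_force: [0.3, -0.6, 0.3]
opening: 0.596
grasp_force: 0.0
```

```bash
python3 - <<'E'
from h import *
im=ctrl.camera("side"); cv2.imwrite("pics/s1.png",cv2.resize(im[200:340,210:370,::-1],(800,700))[:600])
im=ctrl.camera("top"); t=im[:,:,::-1]; hsv=cv2.cvtColor(t.copy(),cv2.COLOR_BGR2HSV)
go([.4787,-.3233,.096])
E
```

```text
t 1.4 pos [ 0.4787 -0.3244  0.1908] F [-0.48  0.57  0.25] open 0.605 g 0.0
move [0.0012 0.0002 0.0948] rot [ 0.0001  0.0021 -0.0023]
```

View pics/s1.png

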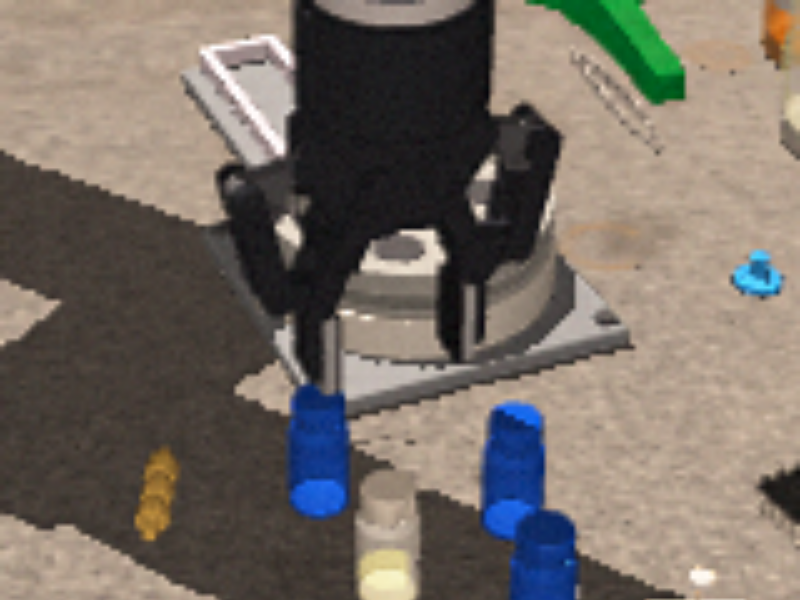

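The picture shows the fingers astride the vial's line (cap at crop (388,485)), with the blue vials clear of the finger paths. I'll go down and grip.

{"api": "carry_out", "payload": {
  "steps": [0.0005,0,0.02,0,0.001,0,0.6,0.0005,0,0.04,0,0.001,0,0.6,0.0005,0,0.06,0,0.001,0,0.6,0.0005,0,0.08,0,0.001,0,0.6,0.0005,0,0.093,0,0.001,0,0.6,0.0005,0,0.094,0,0.001,0,0.6,0.0005,0,0.094,0,0.001,0,0.25,0.0005,0,0.094,0,0.001,0,0.1,0.0005,0,0.094,0,0.001,0,0.1,0.0005,0,0.094,0,0.001,0,0.1,0.0005,0,0.094,0,0.001,0,0.1]
}}

```text
time_s: 2.5
eef_pos: [0.4794, -0.3242, 0.0977]
eef_rot: [0.001, 0.629, 0.777, -0.0]
wrist_force: [-0.3, 0.6, 5.9]
opening: 0.312
grasp_force: 59.0
```

{"api": "carry_out", "payload": {
  "steps": [0,0,-0.015,0,0,0,0.1,0,0,-0.04,0,0,0,0.1,0,0,-0.075,0,0,0,0.1,0,0,-0.11,0,0,0,0.1,0,0,-0.145,0,0,0,0.1,0,0,-0.165,0,0,0,0.1,0,0,-0.175,0,0,0,0.1,0,0,-0.175,0,0,0,0.1]
}}

```text
time_s: 3.3
eef_pos: [0.4791, -0.3237, 0.2733]
eef_rot: [0.002, 0.629, 0.777, -0.0]
wrist_force: [-0.1, 0.1, -0.8]
opening: 0.311
grasp_force: 59.0
```

```bash
python3 - <<'E'
from h import *
go([*LOAD[:2],.27])
E
```

```text
t 3.3 pos [ 0.4791 -0.3237  0.2733] F [-0.14  0.1  -0.81] open 0.311 g 58.96
move [0.3633 0.0996 0.0023] rot [0.0015 0.0031 0.0001]
```

{"api": "carry_out", "payload": {
  "steps": [0.01,0.003,0,0,0,0,0.1,0.03,0.008,0,0,0,0,0.1,0.06,0.016,0,0,0,0,0.1,0.095,0.026,0,0,0,0,0.1,0.13,0.036,0,0,0,0,0.1,0.165,0.045,0,0,0,0,0.1,0.2,0.055,0,0,0,0,0.1,0.235,0.064,0,0,0,0,0.1,0.27,0.074,0,0,0,0,0.1,0.3,0.082,0,0.001,0.002,0,0.1,0.325,0.089,0.001,0.0015,0.003,0,0.1,0.345,0.0945,0.002,0.0015,0.003,0,0.1,0.358,0.098,0.002,0.0015,0.003,0,0.1,0.3633,0.0996,0.002,0.0015,0.003,0,0.1,0.3633,0.0996,0.002,0.0015,0.003,0,0.1,0.3633,0.0996,0.002,0.0015,0.003,0,0.1]
}}

```text
time_s: 4.9
eef_pos: [0.5003, 0.0522, 0.269]
eef_rot: [-0.002, 0.629, 0.777, -0.0]
wrist_force: [0.1, 0.2, -0.6]
opening: 0.314
grasp_force: 59.0
```

```bash
python3 - <<'E'
from h import *
im=ctrl.camera("side"); cv2.imwrite("pics/s2.png",cv2.resize(im[120:290,200:400,::-1],(706,600)))
im=ctrl.camera("top"); cv2.imwrite("pics/t2f.png",im[:,:,::-1])
go([*LOAD[:2],.111])
E
```

```text
t 5.0 pos [0.5005 0.0519 0.2692] F [-0.29 -0.39 -1.15] open 0.312 g 58.96
move [0.     0.0007 0.1582] rot [-0.0017 -0.0022 -0.0011]
```

View pics/s2.png

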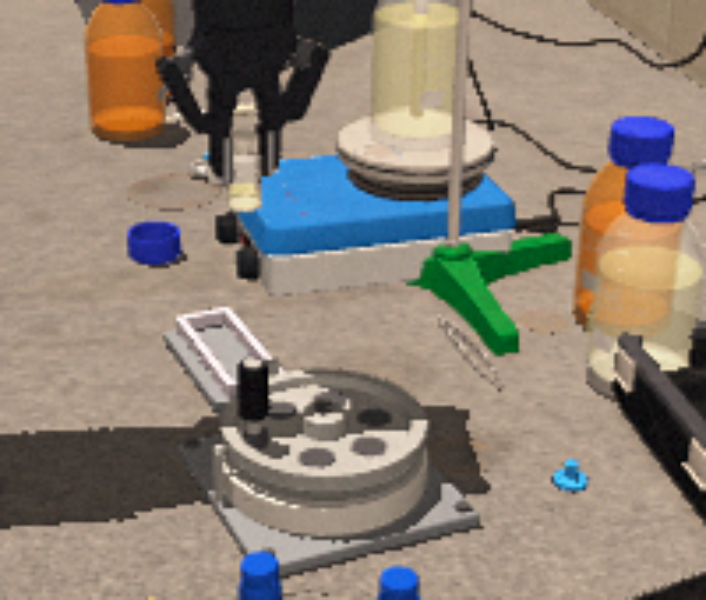

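The vial hangs upright between the pads (crop (245,170)) and the lane below is clear. I'll lower it to just above the floor.

{"api": "carry_out", "payload": {
  "steps": [0,0.0004,0.03,-0.001,-0.001,0,0.1,0,0.0004,0.06,-0.001,-0.001,0,0.1,0,0.0004,0.09,-0.001,-0.001,0,0.1,0,0.0004,0.115,-0.001,-0.001,0,0.1,0,0.0004,0.13,-0.001,-0.001,0,0.1,0,0.0004,0.137,-0.001,-0.001,0,0.1,0,0.0004,0.142,-0.001,-0.001,0,0.1,0,0.0004,0.147,-0.001,-0.001,0,0.1,0,0.0004,0.152,-0.001,-0.001,0,0.1,0,0.0004,0.156,-0.001,-0.001,0,0.1,0,0.0004,0.1565,-0.001,-0.001,0,0.1]
}}

```text
time_s: 6.1
eef_pos: [0.5004, 0.0531, 0.1125]
eef_rot: [-0.001, 0.629, 0.777, 0.0]
wrist_force: [-0.5, 0.7, -0.3]
opening: 0.309
grasp_force: 59.0
```

```bash
python3 - <<'E'
from h import *
im=ctrl.camera("side"); cv2.imwrite("pics/s3.png",cv2.resize(im[170:250,230:330,::-1],(750,600)))
go([*LOAD[:2],.1097])
E
```

```text
t 6.15 pos [0.5005 0.0531 0.1127] F [-0.36 -0.09 -0.01] open 0.307 g 59.0
move [-0.0008  0.0002  0.003 ] rot [-0.0006 -0.0014  0.0001]
```

View pics/s3.png

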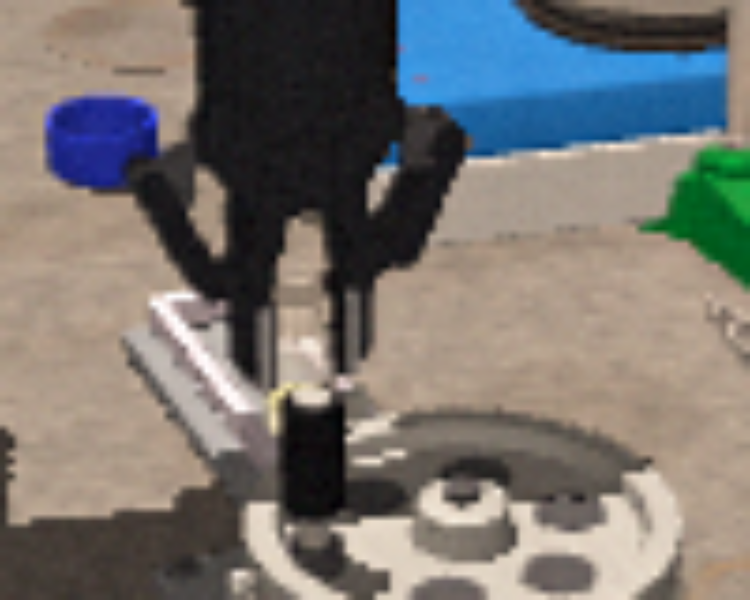

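The vial is down inside the lane walls (crop (300,370)). I'll lower the last 2–3 mm until contact.

{"api": "carry_out", "payload": {
  "steps": [0,0,0.001,0,0,0,0.1,0,0,0.002,0,0,0,0.1,0,0,0.0025,0,0,0,0.1,0,0,0.0025,0,0,0,0.1]
}}

```text
time_s: 6.55
eef_pos: [0.5005, 0.053, 0.1103]
eef_rot: [-0.001, 0.629, 0.777, 0.0]
wrist_force: [-0.1, -0.3, -0.1]
opening: 0.311
grasp_force: 59.0
```

{"api": "carry_out", "payload": {
  "steps": [0,0,0.0006,0,0,0,0.1,0,0,0.001,0,0,0,0.1,0,0,0.001,0,0,0,0.1]
}}

```text
time_s: 6.85
eef_pos: [0.5006, 0.053, 0.1097]
eef_rot: [-0.001, 0.629, 0.777, 0.0]
wrist_force: [-1.4, -0.4, 5.4]
opening: 0.312
grasp_force: 59.1
```

Contact at 5.4 N. I'll release slowly and then rise.

{"api": "carry_out", "payload": {
  "steps": [0,0,0,0,0,0,0.34,0,0,0,0,0,0,0.38,0,0,0,0,0,0,0.45,0,0,0,0,0,0,0.52,0,0,0,0,0,0,0.52,0,0,-0.01,0,0,0,0.52,0,0,-0.025,0,0,0,0.52,0,0,-0.05,0,0,0,0.52,0,0,-0.08,0,0,0,0.52,0,0,-0.11,0,0,0,0.52,0,0,-0.125,0,0,0,0.52,0,0,-0.13,0,0,0,0.52]
}}

```text
time_s: 8.05
eef_pos: [0.5017, 0.0528, 0.2422]
eef_rot: [0.001, 0.629, 0.777, 0.001]
wrist_force: [0.8, -0.5, 0.2]
opening: 0.52
grasp_force: 0.0
```

```bash
python3 - <<'E'
from h import *
a=ctrl.camera("side")[150:290,220:340,::-1]; b=ctrl.camera("top")[190:280,200:360,::-1]
c=np.zeros((600,800,3),np.uint8); c[:450]=cv2.resize(b,(800,450)); a=cv2.resize(a[30:110],(360,240)); c[360:600,440:800]=a
cv2.imwrite("pics/c4.png",c)
k=np.array([.4795,-.1074]); go([*k,.24])
E
```

```text
t 8.15 pos [0.5009 0.0528 0.2402] F [ 0.61  0.57 -0.43] open 0.516 g 0.0
move [-0.1523 -0.0544  0.    ] rot [ 0.0012 -0.0007  0.    ]
```

View pics/c4.png

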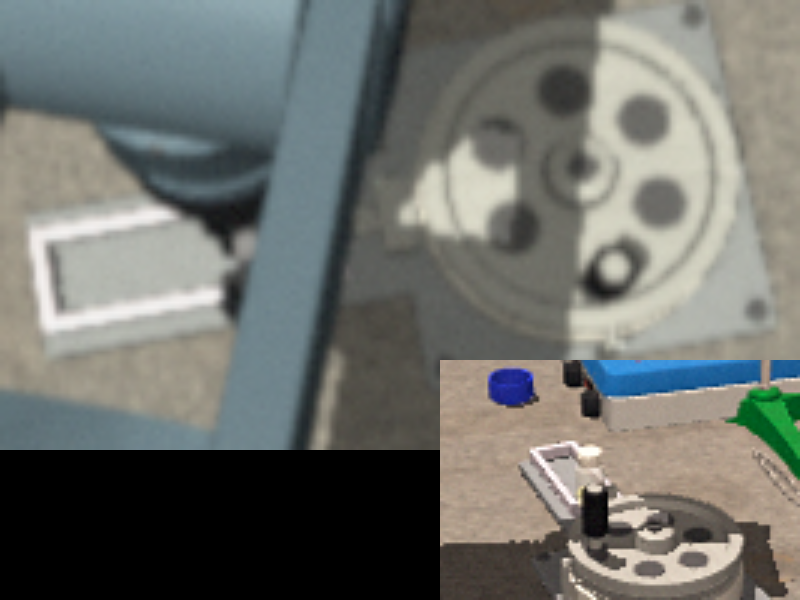

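The vial stands upright in the lane (inset (590,470)), and the knob is free at (612,268). Next I'll go above the knob.

{"api": "carry_out", "payload": {
  "steps": [-0.02,-0.007,0,0,0,0,0.45,-0.05,-0.018,0,0,0,0,0.45,-0.085,-0.03,0,0,0,0,0.45,-0.12,-0.043,0,0,0,0,0.45,-0.143,-0.051,0,0.001,0,0,0.45,-0.1523,-0.0544,0,0.001,0,0,0.45,-0.1523,-0.0544,0,0.001,0,0,0.45,-0.1523,-0.0544,0,0.001,0,0,0.45]
}}

```text
time_s: 8.95
eef_pos: [0.4789, -0.1066, 0.2384]
eef_rot: [-0.002, 0.629, 0.777, -0.0]
wrist_force: [-0.1, -0.1, 0.2]
opening: 0.452
grasp_force: 0.0
```

```bash
python3 - <<'E'
from h import *
go([.4795,-.1074,.154])
t=cv2.imread("pics/t2f.png")  # knob free of arm? refine top of knob in earlier picture
s=cv2.imread("pics/top0.png")
for im in(s,):
    g=cv2.cvtColor(im,cv2.COLOR_BGR2GRAY)[234:256,310:334]; print(g)
E
```

```text
t 8.95 pos [ 0.4789 -0.1066  0.2384] F [-0.08 -0.1   0.2 ] open 0.452 g 0.0
move [-0.0012  0.0006  0.0844] rot [-0.0024 -0.0027  0.    ]
[[202 202 201 204 202 203 204 202 202 203 202 203 203 201 201 200 200 184
  154 125 111 113 110 118]
 [202 201 206 203 203 203 205 205 201 200 204 203 201 199 196 193 196 195
  185 160 150 142 139 152]
 [204 206 204 205 201 203 202 202 199 199 199 199 198 190 175 175 188 193
  198 191 187 178 176 186]
 [206 206 203 202 203 202 201 203 200 198 194 195 188 165 138 135 162 175
  189 195 197 196 196 195]
 [205 203 204 201 204 201 204 203 200 192 178 171 160 123 104 101 117 134
  166 188 196 195 198 196]
 [205 205 204 205 204 203 202 204 195 167 130 121 114  93  80  83  96 106
  130 168 192 197 200 199]
 [204 204 204 204 202 203 203 193 173 120  92 117 135 133 110  79  77  93
  107 141 186 197 197 198]
 [204 207 205 204 203 203 200 178 136  95 115 160 183 183 161 105  70  85
  101 134 183 198 199 199]
 [207 206 206 206 204 203 188 148  91  89 152 188 201 199 183 143  83  72
  101 137 181 195 197 194]
 [205 205 203 204 202 199 170 113  56  88 158 192 201 
[... 559 characters left out ...]
93 198 198 201 181 142 100  76  60  49  50  68  85 113 142 157 165
  183 191 198 199 202 199]
 [177 183 180 182 181 172 145 117 109 107  91 107 130 144 159 180 187 191
  199 200 195 200 197 193]
 [195 196 183 172 167 161 158 152 152 155 151 162 183 191 193 198 200 200
  199 198 196 190 188 185]
 [206 205 202 196 194 190 189 194 194 193 194 196 203 204 203 202 202 199
  195 194 188 187 179 174]
 [206 207 208 204 204 203 204 203 202 204 203 204 205 201 201 200 196 193
  191 191 183 187 175 167]
 [200 205 203 203 204 203 201 203 201 201 202 203 200 190 185 183 187 190
  189 191 179 172 170 164]
 [187 190 188 190 187 186 191 194 193 189 186 189 194 173 173 169 184 193
  183 174 173 171 162 152]]
```

{"api": "carry_out", "payload": {
  "steps": [-0.001,0.0006,0.025,-0.001,-0.001,0,0.45,-0.001,0.0006,0.05,-0.001,-0.001,0,0.45,-0.001,0.0006,0.07,-0.001,-0.001,0,0.45,-0.001,0.0006,0.08,-0.001,-0.001,0,0.45,-0.001,0.0006,0.084,-0.001,-0.001,0,0.45,-0.001,0.0006,0.0844,-0.001,-0.001,0,0.45,-0.001,0.0006,0.0844,-0.001,-0.001,0,0.36,-0.001,0.0006,0.0844,-0.001,-0.001,0,0.3,-0.001,0.0006,0.0844,-0.001,-0.001,0,0.24,-0.001,0.0006,0.0844,-0.001,-0.001,0,0.1,-0.001,0.0006,0.0844,-0.001,-0.001,0,0.1,-0.001,0.0006,0.0844,-0.001,-0.001,0,0.1]
}}

```text
time_s: 10.15
eef_pos: [0.4802, -0.1084, 0.1551]
eef_rot: [0.0, 0.629, 0.777, 0.0]
wrist_force: [0.1, -1.2, 3.2]
opening: 0.243
grasp_force: 58.4
```

```bash
cat >> h.py <<'E'
def st(wh=None):
    wh=WH if wh is None else wh
    o=ctrl.get_obs(); d=o["eef_pos"]-wh; x,y=d@Xi,d@Y; F=o["wrist_force"]
    a=np.arctan2(y,-x); rad=np.array([-np.cos(a),np.sin(a)]); tan=np.array([np.sin(a),np.cos(a)]); f=np.array([F@Xi,F@Y])
    print("t %.2f idx xy %.4f %.4f r %.4f ang %.4f z %.4f Frad(out) %.1f Ftan(cw) %.1f Fz %.1f open %.3f g %.1f"%(o["time_s"],x,y,np.hypot(x,y),a,o["eef_pos"][2],f@rad,f@tan,F[2],o["opening"],o["grasp_force"]))
E
python3 -c "
from h import *
st()"
```

```text
t 10.15 idx xy -0.0537 0.0001 r 0.0537 ang 0.0020 z 0.1551 Frad(out) 0.1 Ftan(cw) -1.2 Fz 3.2 open 0.243 g 58.4
```

```bash
python3 - <<'E'
import numpy as np
r=.055
def tab(a0,angs): print([ (round(a,2),round(r*(np.sin(a)-np.sin(a0)),4),round(r*(np.cos(a0)-np.cos(a)),4)) for a in angs])
tab(0,np.arange(.1,1.01,.1))
E
```

```text
[(np.float64(0.1), np.float64(0.0055), np.float64(0.0003)), (np.float64(0.2), np.float64(0.0109), np.float64(0.0011)), (np.float64(0.3), np.float64(0.0163), np.float64(0.0025)), (np.float64(0.4), np.float64(0.0214), np.float64(0.0043)), (np.float64(0.5), np.float64(0.0264), np.float64(0.0067)), (np.float64(0.6), np.float64(0.0311), np.float64(0.0096)), (np.float64(0.7), np.float64(0.0354), np.float64(0.0129)), (np.float64(0.8), np.float64(0.0395), np.float64(0.0167)), (np.float64(0.9), np.float64(0.0431), np.float64(0.0208)), (np.float64(1.0), np.float64(0.0463), np.float64(0.0253))]
```

{"api": "carry_out", "payload": {
  "steps": [0,0,-0.001,0,0,0,0.1,0.0055,0.0003,-0.0015,0,0,0,0.1,0.0109,0.0011,-0.0015,0,0,0,0.1,0.0163,0.0025,-0.0015,0,0,0,0.1,0.0214,0.0043,-0.0015,0,0,0,0.1,0.0264,0.0067,-0.0015,0,0,0,0.1,0.0311,0.0096,-0.0015,0,0,0,0.1,0.0354,0.0129,-0.0015,0,0,0,0.1,0.0395,0.0167,-0.0015,0,0,0,0.1,0.0431,0.0208,-0.0015,0,0,0,0.1,0.0463,0.0253,-0.0015,0,0,0,0.1]
}}

```text
time_s: 11.25
eef_pos: [0.495, -0.0581, 0.1561]
eef_rot: [0.0, 0.629, 0.777, -0.001]
wrist_force: [1.8, -8.0, -3.4]
opening: 0.243
grasp_force: 59.0
```

```bash
python3 -c "
from h import *
st(WH+.0013*Xi)"
```

```text
t 11.25 idx xy -0.0300 0.0463 r 0.0551 ang 0.9955 z 0.1561 Frad(out) -7.0 Ftan(cw) -4.4 Fz -3.4 open 0.243 g 59.0
```

```bash
cat > tab.py <<'E'
import numpy as np,sys
a0,a1,st,ex,ey=map(float,sys.argv[1:]); r=.055
print([ (round(float(a),2),round(r*(np.sin(a)-np.sin(a0))+ex,4),round(r*(np.cos(a0)-np.cos(a))+ey,4)) for a in np.arange(a0+st,a1+.001,st)])
E
python3 tab.py 1.0 2.1 .1 -.0009 0
```

```text
[(1.1, np.float64(0.0018), np.float64(0.0048)), (1.2, np.float64(0.0041), np.float64(0.0098)), (1.3, np.float64(0.0058), np.float64(0.015)), (1.4, np.float64(0.007), np.float64(0.0204)), (1.5, np.float64(0.0077), np.float64(0.0258)), (1.6, np.float64(0.0078), np.float64(0.0313)), (1.7, np.float64(0.0074), np.float64(0.0368)), (1.8, np.float64(0.0064), np.float64(0.0422)), (1.9, np.float64(0.0049), np.float64(0.0475)), (2.0, np.float64(0.0028), np.float64(0.0526)), (2.1, np.float64(0.0003), np.float64(0.0575))]
```

{"api": "carry_out", "payload": {
  "steps": [0.0018,0.0048,0,0,0,0,0.1,0.0041,0.0098,0,0,0,0,0.1,0.0058,0.015,0,0,0,0,0.1,0.007,0.0204,0,0,0,0,0.1,0.0077,0.0258,0,0,0,0,0.1,0.0078,0.0313,0,0,0,0,0.1]
}}

```text
time_s: 11.85
eef_pos: [0.5229, -0.0434, 0.156]
eef_rot: [-0.001, 0.629, 0.778, -0.001]
wrist_force: [-4.2, -4.0, 3.6]
opening: 0.24
grasp_force: 59.7
```

```bash
python3 -c "
from h import *
st(WH+.0013*Xi)
st(WH+.0013*Xi-.0009*Y)"; python3 tab.py 1.6 2.8 .1 0 0
```

```text
t 11.85 idx xy 0.0004 0.0548 r 0.0548 ang 1.5776 z 0.1560 Frad(out) -3.0 Ftan(cw) -5.0 Fz 3.6 open 0.240 g 59.7
t 11.85 idx xy 0.0004 0.0557 r 0.0557 ang 1.5775 z 0.1560 Frad(out) -3.0 Ftan(cw) -5.0 Fz 3.6 open 0.240 g 59.7
[(1.7, np.float64(-0.0004), np.float64(0.0055)), (1.8, np.float64(-0.0014), np.float64(0.0109)), (1.9, np.float64(-0.0029), np.float64(0.0162)), (2.0, np.float64(-0.005), np.float64(0.0213)), (2.1, np.float64(-0.0075), np.float64(0.0262)), (2.2, np.float64(-0.0105), np.float64(0.0308)), (2.3, np.float64(-0.014), np.float64(0.035)), (2.4, np.float64(-0.0178), np.float64(0.039)), (2.5, np.float64(-0.0221), np.float64(0.0425)), (2.6, np.float64(-0.0266), np.float64(0.0455)), (2.7, np.float64(-0.0315), np.float64(0.0481)), (2.8, np.float64(-0.0366), np.float64(0.0502))]
```

{"api": "carry_out", "payload": {
  "steps": [-0.0009,0.0055,-0.0003,0,0,0,0.1,-0.0019,0.0109,-0.0005,0,0,0,0.1,-0.0034,0.0162,-0.0005,0,0,0,0.1,-0.0055,0.0213,-0.0005,0,0,0,0.1,-0.008,0.0262,-0.0005,0,0,0,0.1,-0.011,0.0308,-0.0005,0,0,0,0.1,-0.0145,0.035,-0.0005,0,0,0,0.1,-0.0183,0.039,-0.0005,0,0,0,0.1,-0.0226,0.0425,-0.0005,0,0,0,0.1,-0.0271,0.0455,-0.0005,0,0,0,0.1,-0.032,0.0481,-0.0005,0,0,0,0.1,-0.0371,0.0502,-0.0005,0,0,0,0.1]
}}

```text
time_s: 13.05
eef_pos: [0.5811, -0.0693, 0.1563]
eef_rot: [-0.0, 0.629, 0.777, 0.0]
wrist_force: [-1.3, 4.7, -4.7]
opening: 0.245
grasp_force: 59.1
```

```bash
python3 -c "
from h import *
st(WH+.0013*Xi-.0014*Y)"; python3 tab.py 2.8 4.7 .1 0 0
```

```text
t 13.05 idx xy 0.0519 0.0187 r 0.0552 ang 2.7953 z 0.1563 Frad(out) 1.4 Ftan(cw) -4.7 Fz -4.7 open 0.245 g 59.1
[(2.9, np.float64(-0.0053), np.float64(0.0016)), (3.0, np.float64(-0.0107), np.float64(0.0026)), (3.1, np.float64(-0.0161), np.float64(0.0031)), (3.2, np.float64(-0.0216), np.float64(0.0031)), (3.3, np.float64(-0.0271), np.float64(0.0025)), (3.4, np.float64(-0.0325), np.float64(0.0014)), (3.5, np.float64(-0.0377), np.float64(-0.0003)), (3.6, np.float64(-0.0428), np.float64(-0.0025)), (3.7, np.float64(-0.0476), np.float64(-0.0052)), (3.8, np.float64(-0.0521), np.float64(-0.0083)), (3.9, np.float64(-0.0563), np.float64(-0.0119)), (4.0, np.float64(-0.06), np.float64(-0.0159)), (4.1, np.float64(-0.0634), np.float64(-0.0202)), (4.2, np.float64(-0.0664), np.float64(-0.0249)), (4.3, np.float64(-0.0688), np.float64(-0.0298)), (4.4, np.float64(-0.0708), np.float64(-0.0349)), (4.5, np.float64(-0.0722), np.float64(-0.0402)), (4.6, np.float64(-0.0731), np.float64(-0.0457)), (4.7, np.float64(-0.0734), np.float64(-0.0511))]
```

{"api": "carry_out", "payload": {
  "steps": [-0.0053,0.0016,0,0,0,0,0.1,-0.0107,0.0026,0,0,0,0,0.1,-0.0161,0.0031,0,0,0,0,0.1,-0.0216,0.0031,0,0,0,0,0.1,-0.0271,0.0025,0,0,0,0,0.1,-0.0325,0.0014,0,0,0,0,0.1,-0.0377,-0.0003,0,0,0,0,0.1,-0.0428,-0.0025,0,0,0,0,0.1,-0.0476,-0.0052,0,0,0,0,0.1,-0.0521,-0.0083,0,0,0,0,0.1,-0.0563,-0.0119,0,0,0,0,0.1,-0.06,-0.0159,0,0,0,0,0.1]
}}

```text
time_s: 14.25
eef_pos: [0.5775, -0.1317, 0.1568]
eef_rot: [-0.0, 0.629, 0.777, -0.0]
wrist_force: [1.0, 2.9, -1.9]
opening: 0.243
grasp_force: 59.1
```

```bash
python3 - <<'E'
from h import *
st(WH+.0013*Xi-.0014*Y)
a=ctrl.camera("side")[150:290,200:360,::-1]; b=ctrl.camera("top")[190:280,200:360,::-1]
c=np.zeros((600,800,3),np.uint8); c[:300,:533]=cv2.resize(b,(533,300)); c[300:,:343]=cv2.resize(a,(343,300))
cv2.imwrite("pics/c5.png",c)
E
python3 tab.py 4.0 5.6 .1 0 0
```

```text
t 14.25 idx xy 0.0353 -0.0416 r 0.0546 ang -2.2751 z 0.1568 Frad(out) -1.0 Ftan(cw) -2.9 Fz -1.9 open 0.243 g 59.1
[(4.1, np.float64(-0.0034), np.float64(-0.0043)), (4.2, np.float64(-0.0063), np.float64(-0.009)), (4.3, np.float64(-0.0088), np.float64(-0.0139)), (4.4, np.float64(-0.0107), np.float64(-0.019)), (4.5, np.float64(-0.0121), np.float64(-0.0244)), (4.6, np.float64(-0.013), np.float64(-0.0298)), (4.7, np.float64(-0.0134), np.float64(-0.0353)), (4.8, np.float64(-0.0132), np.float64(-0.0408)), (4.9, np.float64(-0.0124), np.float64(-0.0462)), (5.0, np.float64(-0.0111), np.float64(-0.0516)), (5.1, np.float64(-0.0093), np.float64(-0.0567)), (5.2, np.float64(-0.007), np.float64(-0.0617)), (5.3, np.float64(-0.0042), np.float64(-0.0664)), (5.4, np.float64(-0.0009), np.float64(-0.0709)), (5.5, np.float64(0.0028), np.float64(-0.0749)), (5.6, np.float64(0.0069), np.float64(-0.0786))]
```

View pics/c5.png

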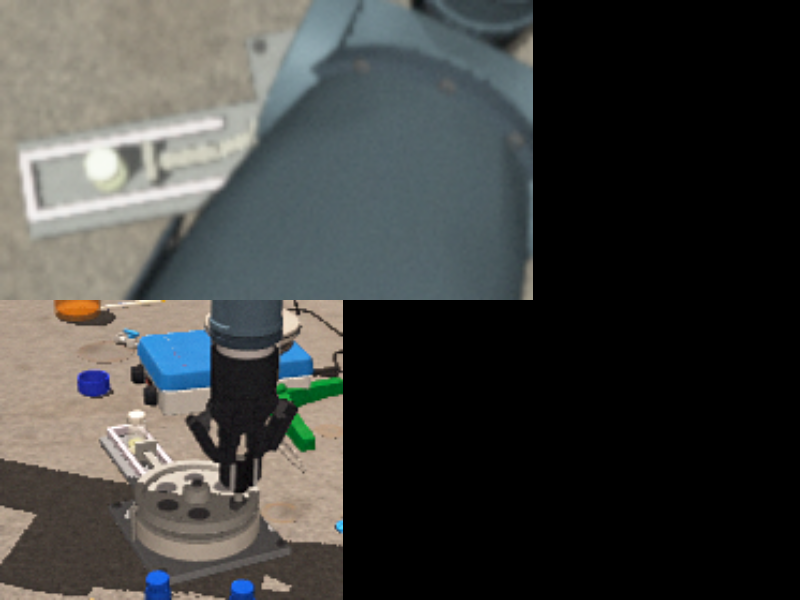

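The vial is upright in the lane at crop (105,168), and the pusher at (150,160) is drawing back. I'll continue round.

{"api": "carry_out", "payload": {
  "steps": [-0.0034,-0.0043,0,0,0,0,0.1,-0.0063,-0.009,0,0,0,0,0.1,-0.0088,-0.0139,0,0,0,0,0.1,-0.0107,-0.019,0,0,0,0,0.1,-0.0121,-0.0244,0,0,0,0,0.1,-0.013,-0.0298,0,0,0,0,0.1,-0.0134,-0.0353,0,0,0,0,0.1,-0.0132,-0.0408,0,0,0,0,0.1,-0.0124,-0.0462,0,0,0,0,0.1,-0.0111,-0.0516,0,0,0,0,0.1,-0.0093,-0.0567,0,0,0,0,0.1,-0.007,-0.0617,0,0,0,0,0.1,-0.0042,-0.0664,0,0,0,0,0.1,-0.0009,-0.0709,0,0,0,0,0.1,0.0028,-0.0749,0,0,0,0,0.1,0.0069,-0.0786,0,0,0,0,0.1]
}}

```text
time_s: 15.95
eef_pos: [0.5, -0.1414, 0.157]
eef_rot: [0.001, 0.629, 0.777, 0.0]
wrist_force: [6.6, 2.5, -4.7]
opening: 0.242
grasp_force: 59.1
```

```bash
python3 - <<'E'
from h import *
st(WH+.0013*Xi-.0014*Y)
E
python3 tab.py 5.6 6.0 .05 0 0
```

```text
t 15.95 idx xy -0.0425 -0.0348 r 0.0549 ang -0.6871 z 0.1570 Frad(out) -6.0 Ftan(cw) -3.6 Fz -4.7 open 0.242 g 59.1
[(5.65, np.float64(0.0022), np.float64(-0.0017)), (5.7, np.float64(0.0044), np.float64(-0.0033)), (5.75, np.float64(0.0068), np.float64(-0.0047)), (5.8, np.float64(0.0092), np.float64(-0.006)), (5.85, np.float64(0.0116), np.float64(-0.0073)), (5.9, np.float64(0.0142), np.float64(-0.0084)), (5.95, np.float64(0.0167), np.float64(-0.0093)), (6.0, np.float64(0.0194), np.float64(-0.0102))]
```

{"api": "carry_out", "payload": {
  "steps": [0.0022,-0.0013,0,0,0,0,0.1,0.0044,-0.0027,0,0,0,0,0.1,0.0068,-0.0041,0,0,0,0,0.1,0.0092,-0.0054,0,0,0,0,0.1,0.0116,-0.0067,0,0,0,0,0.1,0.0142,-0.0078,0,0,0,0,0.1,0.0167,-0.0087,0,0,0,0,0.1,0.0183,-0.0091,0,0,0,0,0.1,0.0183,-0.0091,0,0,0,0,0.1,0.0183,-0.0091,0.001,0,0,0,0.1,0.0183,-0.0091,0.002,0,0,0,0.1,0.0183,-0.0091,0.003,0,0,0,0.1,0.0183,-0.0091,0.003,0,0,0,0.1]
}}

```text
time_s: 17.25
eef_pos: [0.4866, -0.125, 0.1535]
eef_rot: [-0.0, 0.629, 0.777, -0.0]
wrist_force: [2.3, -2.9, 1.8]
opening: 0.241
grasp_force: 59.9
```

```bash
python3 - <<'E'
from h import *
st(WH+.0013*Xi-.0014*Y)
E
```

```text
t 17.25 idx xy -0.0522 -0.0161 r 0.0546 ang -0.2991 z 0.1535 Frad(out) -0.6 Ftan(cw) -3.6 Fz 1.8 open 0.241 g 59.9
```

{"api": "carry_out", "payload": {
  "steps": [0,0,0.0006,0,0,0,0.1,0,0,0.0012,0,0,0,0.1,0,0,0.0018,0,0,0,0.1,0,0,0.0018,0,0,0,0.1]
}}

```text
time_s: 17.65
eef_pos: [0.4866, -0.125, 0.1517]
eef_rot: [-0.0, 0.629, 0.777, -0.0]
wrist_force: [1.6, -4.5, 1.3]
opening: 0.241
grasp_force: 59.9
```

{"api": "carry_out", "payload": {
  "steps": [0,0,0.0005,0,0,0,0.1,0,0,0.0008,0,0,0,0.1,0,0,0.0008,0,0,0,0.1]
}}

```text
time_s: 17.95
eef_pos: [0.4866, -0.125, 0.151]
eef_rot: [-0.0, 0.629, 0.777, -0.0]
wrist_force: [0.9, -2.9, 1.4]
opening: 0.241
grasp_force: 59.9
```

{"api": "carry_out", "payload": {
  "steps": [0,0,0.0004,0,0,0,0.1,0,0,0.0008,0,0,0,0.1,0,0,0.0008,0,0,0,0.1]
}}

```text
time_s: 18.25
eef_pos: [0.4867, -0.125, 0.1504]
eef_rot: [-0.0, 0.629, 0.777, -0.0]
wrist_force: [-0.5, -3.5, 4.1]
opening: 0.241
grasp_force: 60.1
```

{"api": "carry_out", "payload": {
  "steps": [0,0,0.0004,0,0,0,0.1,0,0,0.0008,0,0,0,0.1,0,0,0.0008,0,0,0,0.1]
}}

```text
time_s: 18.55
eef_pos: [0.4868, -0.1251, 0.1502]
eef_rot: [-0.0, 0.629, 0.777, -0.0]
wrist_force: [-2.9, -1.9, 9.9]
opening: 0.241
grasp_force: 60.8
```

{"api": "carry_out", "payload": {
  "steps": [0.0007,-0.0002,0,0,0,0,0.1,0.0014,-0.0004,0,0,0,0,0.1,0.0021,-0.0006,0,0,0,0,0.1,0.0028,-0.0008,0,0,0,0,0.1]
}}

```text
time_s: 18.95
eef_pos: [0.4861, -0.1238, 0.1502]
eef_rot: [0.002, 0.629, 0.777, -0.001]
wrist_force: [1.2, -8.6, 3.4]
opening: 0.244
grasp_force: 60.1
```

```bash
python3 - <<'E'
from h import *
st(WH+.0013*Xi-.0014*Y)
E
```

```text
t 18.95 idx xy -0.0524 -0.0148 r 0.0545 ang -0.2754 z 0.1502 Frad(out) 2.9 Ftan(cw) -8.2 Fz 3.4 open 0.244 g 60.1
```

{"api": "carry_out", "payload": {
  "steps": [0,0,0,0,0,0,0.1,0,0,0,0,0,0,0.1]
}}

```text
time_s: 19.15
eef_pos: [0.4861, -0.1238, 0.1503]
eef_rot: [0.002, 0.629, 0.777, -0.001]
wrist_force: [1.1, -8.2, 4.3]
opening: 0.241
grasp_force: 60.1
```

```bash
python3 - <<'E'
from h import *
st(WH+.0013*Xi-.0014*Y); print(ctrl.get_obs()["eef_rot"])
E
```

```text
t 19.15 idx xy -0.0524 -0.0148 r 0.0545 ang -0.2749 z 0.1503 Frad(out) 2.8 Ftan(cw) -7.8 Fz 4.3 open 0.241 g 60.1
[ 1.52189468e-03  6.29054753e-01  7.77359259e-01 -6.19947438e-04]
```

{"api": "carry_out", "payload": {
  "steps": [0.0007,-0.0002,0.0002,0,0,0,0.1,0.0014,-0.0004,0.0003,0,0,0,0.1,0.002,-0.0005,0.0004,0,0,0,0.1,0.002,-0.0005,0.0004,0,0,0,0.1]
}}

```text
time_s: 19.55
eef_pos: [0.4853, -0.1222, 0.1502]
eef_rot: [0.002, 0.629, 0.777, -0.001]
wrist_force: [-0.3, -8.8, 7.4]
opening: 0.242
grasp_force: 60.4
```

```bash
python3 - <<'E'
from h import *
st(WH+.0013*Xi-.0014*Y)
E
```

```text
t 19.55 idx xy -0.0528 -0.0131 r 0.0544 ang -0.2426 z 0.1502 Frad(out) 4.1 Ftan(cw) -7.8 Fz 7.4 open 0.242 g 60.4
```

{"api": "carry_out", "payload": {
  "steps": [0.0008,-0.0004,0,0,0,0,0.1,0.0016,-0.0007,0.0001,0,0,0,0.1,0.0024,-0.001,0.0002,0,0,0,0.1,0.0024,-0.001,0.0002,0,0,0,0.1]
}}

```text
time_s: 19.95
eef_pos: [0.4841, -0.12, 0.1502]
eef_rot: [0.002, 0.629, 0.777, -0.001]
wrist_force: [0.2, -7.8, 8.1]
opening: 0.242
grasp_force: 60.4
```

```bash
python3 - <<'E'
from h import *
st(WH+.0013*Xi-.0014*Y)
E
```

```text
t 19.95 idx xy -0.0536 -0.0106 r 0.0546 ang -0.1952 z 0.1502 Frad(out) 2.9 Ftan(cw) -7.3 Fz 8.1 open 0.242 g 60.4
```

{"api": "carry_out", "payload": {
  "steps": [0.0008,-0.0002,0,0,0,0,0.1,0.0016,-0.0004,0,0,0,0,0.1,0.0024,-0.0006,0.0001,0,0,0,0.1,0.0024,-0.0006,0.0001,0,0,0,0.1]
}}

```text
time_s: 20.35
eef_pos: [0.4831, -0.1178, 0.1502]
eef_rot: [0.002, 0.629, 0.777, -0.0]
wrist_force: [0.4, -8.2, 7.5]
opening: 0.238
grasp_force: 60.4
```

```bash
python3 - <<'E'
from h import *
st(WH+.0013*Xi-.0014*Y)
E
```

```text
t 20.35 idx xy -0.0541 -0.0083 r 0.0547 ang -0.1514 z 0.1502 Frad(out) 2.5 Ftan(cw) -7.8 Fz 7.5 open 0.238 g 60.4
```

{"api": "carry_out", "payload": {
  "steps": [0.0008,-0.0001,0.0001,0,0,0,0.1,0.0016,-0.0003,0.0002,0,0,0,0.1,0.0025,-0.0004,0.0003,0,0,0,0.1,0.0025,-0.0004,0.0003,0,0,0,0.1]
}}

```text
time_s: 20.75
eef_pos: [0.4823, -0.1156, 0.1502]
eef_rot: [0.002, 0.629, 0.777, -0.001]
wrist_force: [0.4, -8.4, 10.2]
opening: 0.241
grasp_force: 60.8
```

```bash
python3 - <<'E'
from h import *
st(WH+.0013*Xi-.0014*Y)
E
```

```text
t 20.75 idx xy -0.0544 -0.0059 r 0.0548 ang -0.1088 z 0.1502 Frad(out) 2.3 Ftan(cw) -8.1 Fz 10.2 open 0.241 g 60.8
```

{"api": "carry_out", "payload": {
  "steps": [0.0009,-0.0001,0,0,0,0,0.1,0.0017,-0.0002,0,0,0,0,0.1,0.0026,-0.0002,0,0,0,0,0.1,0.0026,-0.0002,0,0,0,0,0.1]
}}

```text
time_s: 21.15
eef_pos: [0.4815, -0.113, 0.1502]
eef_rot: [0.002, 0.629, 0.777, -0.001]
wrist_force: [-0.2, -7.9, 12.2]
opening: 0.241
grasp_force: 60.8
```

```bash
python3 - <<'E'
from h import *
st(WH+.0013*Xi-.0014*Y)
E
```

```text
t 21.15 idx xy -0.0547 -0.0033 r 0.0548 ang -0.0597 z 0.1502 Frad(out) 2.3 Ftan(cw) -7.6 Fz 12.2 open 0.241 g 60.8
```

{"api": "carry_out", "payload": {
  "steps": [0.0009,0,0,0,0,0,0.1,0.0017,-0.0001,0,0,0,0,0.1,0.0026,-0.0001,-0.0001,0,0,0,0.1,0.0026,-0.0001,-0.0001,0,0,0,0.1]
}}

```text
time_s: 21.55
eef_pos: [0.4807, -0.1104, 0.1502]
eef_rot: [0.002, 0.629, 0.777, -0.001]
wrist_force: [-0.7, -7.5, 10.2]
opening: 0.239
grasp_force: 60.8
```

```bash
python3 - <<'E'
from h import *
st(WH+.0013*Xi-.0014*Y)
E
```

```text
t 21.55 idx xy -0.0549 -0.0005 r 0.0549 ang -0.0093 z 0.1502 Frad(out) 2.3 Ftan(cw) -7.2 Fz 10.2 open 0.239 g 60.8
```

{"api": "carry_out", "payload": {
  "steps": [0.0009,0,0,0,0,0,0.1,0.0017,0,0,0,0,0,0.1,0.0026,0.0001,0,0,0,0,0.1,0.0026,0.0001,0,0,0,0,0.1]
}}

```text
time_s: 21.95
eef_pos: [0.4802, -0.1077, 0.1501]
eef_rot: [0.002, 0.629, 0.777, -0.001]
wrist_force: [-0.9, -7.7, 11.3]
opening: 0.246
grasp_force: 60.8
```

```bash
python3 - <<'E'
from h import *
st(WH+.0013*Xi-.0014*Y)
E
```

```text
t 21.95 idx xy -0.0549 0.0022 r 0.0549 ang 0.0402 z 0.1501 Frad(out) 2.1 Ftan(cw) -7.4 Fz 11.3 open 0.246 g 60.8
```

{"api": "carry_out", "payload": {
  "steps": [0.0009,0.0001,0,0,0,0,0.1,0.0017,0.0002,0,0,0,0,0.1,0.0026,0.0002,0,0,0,0,0.1,0.0026,0.0002,0,0,0,0,0.1]
}}

```text
time_s: 22.35
eef_pos: [0.4796, -0.1048, 0.1499]
eef_rot: [0.001, 0.629, 0.777, -0.0]
wrist_force: [-1.4, -7.1, 8.4]
opening: 0.24
grasp_force: 60.6
```

```bash
python3 - <<'E'
from h import *
st(WH+.0013*Xi-.0014*Y)
E
```

```text
t 22.35 idx xy -0.0548 0.0051 r 0.0550 ang 0.0933 z 0.1499 Frad(out) 2.2 Ftan(cw) -6.9 Fz 8.4 open 0.240 g 60.6
```

{"api": "carry_out", "payload": {
  "steps": [0,0,0.0004,0,0,0,0.1,0,0,0.0006,0,0,0,0.1,0,0,0.0006,0,0,0,0.1]
}}

```text
time_s: 22.65
eef_pos: [0.4797, -0.1048, 0.1495]
eef_rot: [0.001, 0.629, 0.777, -0.0]
wrist_force: [-1.5, -5.4, 12.0]
opening: 0.242
grasp_force: 60.8
```

{"api": "carry_out", "payload": {
  "steps": [0,0,0.0004,0,0,0,0.1,0,0,0.0007,0,0,0,0.1,0,0,0.0007,0,0,0,0.1]
}}

```text
time_s: 22.95
eef_pos: [0.4797, -0.1049, 0.1491]
eef_rot: [0.001, 0.629, 0.777, -0.0]
wrist_force: [-3.4, -5.0, 15.0]
opening: 0.242
grasp_force: 61.3
```

{"api": "carry_out", "payload": {
  "steps": [0.0005,0,-0.0003,0,0,0,0.1,0.001,0,-0.0005,0,0,0,0.1,0.001,0,-0.0005,0,0,0,0.1]
}}

```text
time_s: 23.25
eef_pos: [0.4796, -0.1042, 0.1492]
eef_rot: [0.002, 0.629, 0.777, -0.001]
wrist_force: [-1.3, -8.2, 11.2]
opening: 0.238
grasp_force: 61.0
```

```bash
python3 - <<'E'
from h import *
st(WH+.0013*Xi-.0014*Y)
E
```

```text
t 23.25 idx xy -0.0547 0.0057 r 0.0550 ang 0.1041 z 0.1492 Frad(out) 2.1 Ftan(cw) -8.0 Fz 11.2 open 0.238 g 61.0
```

{"api": "carry_out", "payload": {
  "steps": [0.0005,0,0,0,0,0,0.1,0.001,0.0001,0,0,0,0,0.1,0.001,0.0001,0,0,0,0,0.1]
}}

```text
time_s: 23.55
eef_pos: [0.479, -0.1017, 0.148]
eef_rot: [0.0, 0.629, 0.777, 0.0]
wrist_force: [2.6, -3.4, 2.7]
opening: 0.238
grasp_force: 59.9
```

```bash
python3 - <<'E'
from h import *
st(WH+.0013*Xi-.0014*Y)
E
```

```text
t 23.55 idx xy -0.0548 0.0083 r 0.0554 ang 0.1503 z 0.1480 Frad(out) -2.4 Ftan(cw) -3.5 Fz 2.7 open 0.238 g 59.9
```

The force dropped and z fell to 0.148, so the pin has gone into the hole. I'll push down gently.

{"api": "carry_out", "payload": {
  "steps": [0,0,0.0005,0,0,0,0.1,0,0,0.001,0,0,0,0.1,0,0,0.001,0,0,0,0.1]
}}

```text
time_s: 23.85
eef_pos: [0.479, -0.1017, 0.1469]
eef_rot: [0.0, 0.629, 0.777, 0.0]
wrist_force: [4.1, -2.7, 1.9]
opening: 0.243
grasp_force: 59.9
```

```bash
python3 - <<'E'
from h import *
st(WH+.0013*Xi-.0014*Y)
E
```

```text
t 23.85 idx xy -0.0548 0.0083 r 0.0554 ang 0.1503 z 0.1469 Frad(out) -3.9 Ftan(cw) -2.9 Fz 1.9 open 0.243 g 59.9
```

{"api": "carry_out", "payload": {
  "steps": [0,0.0003,0.0005,0,0,0,0.1,0,0.0005,0.001,0,0,0,0.1,0,0.0005,0.0015,0,0,0,0.1,0,0.0005,0.0015,0,0,0,0.1]
}}

```text
time_s: 24.25
eef_pos: [0.4791, -0.1017, 0.1453]
eef_rot: [0.0, 0.629, 0.777, -0.0]
wrist_force: [3.3, -4.4, 2.8]
opening: 0.243
grasp_force: 59.9
```

```bash
python3 - <<'E'
from h import *
st(WH+.0013*Xi-.0014*Y)
E
```

```text
t 24.25 idx xy -0.0546 0.0083 r 0.0552 ang 0.1515 z 0.1453 Frad(out) -3.1 Ftan(cw) -4.6 Fz 2.8 open 0.243 g 59.9
```

{"api": "carry_out", "payload": {
  "steps": [0,0,0.0005,0,0,0,0.1,0,0,0.0009,0,0,0,0.1,0,0,0.0009,0,0,0,0.1]
}}

```text
time_s: 24.55
eef_pos: [0.4792, -0.1017, 0.1445]
eef_rot: [0.0, 0.629, 0.777, -0.0]
wrist_force: [2.5, -3.5, 4.0]
opening: 0.24
grasp_force: 59.9
```

{"api": "carry_out", "payload": {
  "steps": [0,0,0.0004,0,0,0,0.1,0,0,0.0006,0,0,0,0.1,0,0,0.0006,0,0,0,0.1]
}}

```text
time_s: 24.85
eef_pos: [0.4792, -0.1017, 0.1444]
eef_rot: [0.0, 0.629, 0.777, -0.0]
wrist_force: [1.3, -4.4, 9.2]
opening: 0.241
grasp_force: 60.3
```

The pin bottomed at z = 0.1444, 5.8 mm below the plate level. I'll let go and rise.

{"api": "carry_out", "payload": {
  "steps": [0,0,0,0,0,0,0.26,0,0,0,0,0,0,0.3,0,0,0,0,0,0,0.36,0,0,0,0,0,0,0.45,0,0,0,0,0,0,0.45,0,0,-0.01,0,0,0,0.45,0,0,-0.03,0,0,0,0.45,0,0,-0.06,0,0,0,0.45,0,0,-0.1,0,0,0,0.45,0,0,-0.14,0,0,0,0.45,-0.03,-0.02,-0.16,0,0,0,0.45,-0.07,-0.05,-0.17,0,0,0,0.45,-0.11,-0.08,-0.17,0,0,0,0.45,-0.15,-0.1,-0.17,0,0,0,0.45,-0.17,-0.12,-0.17,0,0,0,0.45,-0.17,-0.12,-0.17,0,0,0,0.45]
}}

```text
time_s: 26.45
eef_pos: [0.3954, -0.2957, 0.3145]
eef_rot: [-0.0, 0.631, 0.776, -0.001]
wrist_force: [0.3, 1.1, -0.7]
opening: 0.454
grasp_force: 0.0
```

```bash
python3 - <<'E'
from h import *
S=ctrl.camera("side")[:,:,::-1].copy(); T=ctrl.camera("top")[:,:,::-1].copy()
cv2.imwrite("pics/T6.png",T)
c=np.zeros((600,800,3),np.uint8); c[:350]=cv2.resize(T[190:288,196:420],(800,350),interpolation=cv2.INTER_CUBIC); c[350:,:375]=cv2.resize(S[190:290,225:375],(375,250),interpolation=cv2.INTER_CUBIC)
c[350:,400:775]=cv2.resize(cv2.imread("pics/side0.png")[190:290,225:375],(375,250),interpolation=cv2.INTER_CUBIC)
cv2.imwrite("pics/c6.png",c); st()
E
```

```text
t 26.55 idx xy -0.1738 -0.1630 r 0.2383 ang -0.7535 z 0.3142 Frad(out) -0.5 Ftan(cw) -0.7 Fz 0.8 open 0.450 g 0.0
```

View pics/c6.png

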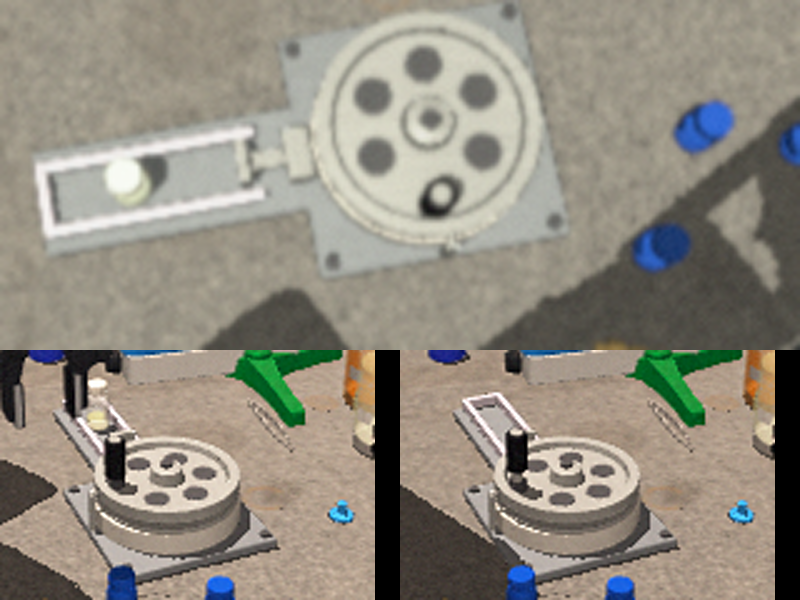

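The vial stands upright in the lane at (125,180), the pusher is home at (245,158), and the knob is by the pointer and sits lower than before. I'll check the knob height and vial position in numbers.

```bash
python3 - <<'E'
from h import *
np.set_printoptions(precision=4,suppress=True)
S1=ctrl.camera("side"); T1=ctrl.camera("top")
S0=cv2.imread("pics/side0.png")[:,:,::-1]; T0=cv2.imread("pics/top0.png")[:,:,::-1]
C=WH+.0013*Xi-.0014*Y
def top(S,T,a,z):
    X=C+.055*(-np.cos(a)*Xi+np.sin(a)*Y)+[0,0,z]
    out=[]
    for n,im in(("top",T),("side",S)):
        u,v=proj(n,X).round().astype(int); g=cv2.cvtColor(np.ascontiguousarray(im),cv2.COLOR_RGB2GRAY).astype(float)
        if n=="side": print("side col",g[v-9:v+12,u-1:u+2].mean(1).round(0), "v0",v-9,"u",u); continue
        w=g[v-4:v+5,u-4:u+5]; w=np.clip(w-140,0,None); yy,xx=np.mgrid[v-4:v+5,u-4:u+5]
        print("top",(w*xx).sum()/w.sum(),(w*yy).sum()/w.sum(),"pred",proj(n,X)); t=((w*xx).sum()/w.sum(),(w*yy).sum()/w.sum())
        d=onz("top",*t,z)-C; print("ang",np.arctan2(d@Y,-(d@Xi)),"r",np.hypot(d@Y,d@Xi))
    print("side pred at z .108,.119:",proj("side",X*[1,1,0]+[0,0,.108]),proj("side",X*[1,1,0]+[0,0,.119]))
top(S0,T0,.02,.119); top(S1,T1,.15,.108)
h=cv2.cvtColor(np.ascontiguousarray(T1),cv2.COLOR_RGB2HSV); m=((h[...,1]<40)&(h[...,2]>205)).astype(np.uint8); m2=np.zeros_like(m); m2[232:248,224:240]=m[232:248,224:240]
n,l,s,c=cv2.connectedComponentsWithStats(m2)
for i in range(1,n):
    if s[i][4]>20: d=onz("top",*c[i],.072)-LOAD; print("vial",c[i],s[i][4],d@Xi,d@Y)
E
```

```text
top 322.50882658359296 242.9055036344756 pred [323.1467 243.0334]
ang 0.04455941719868995 r 0.05451953923771562
side col [187. 217. 243. 206. 171. 134. 131. 214. 207.  66.  20.  14.  10.  13.
  12.  12.  17.  19.  13.  17.  11.] v0 215 u 272
side pred at z .108,.119: [272.1732 227.6783] [272.1329 223.8311]
top 318.86677768526226 243.67027477102414 pred [319.425  244.0117]
ang 0.1722888697264252 r 0.054216490986578485
side col [155. 149. 128.  93.  81. 111. 229. 166. 222. 198.  52.  17.  18.  16.
  18.  17.  16.  15.  14.  18.  14.] v0 217 u 271
side pred at z .108,.119: [271.3704 226.3347] [271.3266 222.5033]
vial [230.1691 237.9559] 136 0.0012779753648154292 0.05083167368421524
```

```bash
python3 -c "
from bench import ctrl
print(ctrl.hand_in())"
```

```text
the job is handed in; nothing more can be done
None
```

I handed the job in at about 27 s. The vial stands upright about 51 mm beyond load_spot, the flywheel has made one revolution (about 6.43 rad), and the pin is felt home in its hole. `hand_in()` returned no verdict, so the result is unconfirmed.

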